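# Stroke the terminal covers home

### The job

The five white covers on the terminal block stand proud. Starting at the end where the contactor stands, run your shut fingertips lightly along the row to the other end so that every cover in turn is pressed fully home. Only touch: do not pick up or shove the mounting plate, and leave the contactor, the relay and everything else where they are.

Things in the scene. Friction and masses are not known exactly. Their poses are not given: they have to be found in the camera images.
- plate: Loose aluminium mounting plate, 200 (its x) x 350 (its y) x 3 mm, 3 kg with all it carries, lying on the bench. Origin: centre of its underside, on the bench; z up. In its middle is the grey terminal block, 60 (x) x 170 (y) mm. A lengthwise trough, 28 mm wide, runs along its middle between two ribs whose flat tops are 58 mm above the bench; in it sit the five white covers in a row along y.
- cover1 (a joint): How far cover 1 is pressed in, m: 0 = standing fully proud (start 0 to 0.001), 0.005 = fully home on a firm stop. The cover slides straight down with about 2.5 N of friction, has no spring and stays where it is left.
- cover1_top (a point): Centre of the flat top of cover 1, z up; it moves with the cover: 63.5 mm above the bench when fully proud, 58.5 mm when home (0.5 mm above the ribs). 26 mm across the row, 29 along it: a 10 mm flat top between two 28 degree slopes that drop 5 mm, so a fingertip drawn along the row cams it down. Row pitch 32 mm along plate y; cover1 at -64, cover5 at +64.
- cover2 (a joint): How far cover 2 is pressed in, m: 0 = standing fully proud (start 0 to 0.001), 0.005 = fully home on a firm stop. The cover slides straight down with about 2.5 N of friction, has no spring and stays where it is left.
- cover2_top (a point): Centre of the flat top of cover 2, z up; it moves with the cover: 63.5 mm above the bench when fully proud, 58.5 mm when home (0.5 mm above the ribs). Same shape as cover 1.
- cover3 (a joint): How far cover 3 is pressed in, m: 0 = standing fully proud (start 0 to 0.001), 0.005 = fully home on a firm stop. The cover slides straight down with about 2.5 N of friction, has no spring and stays where it is left.
- cover3_top (a point): Centre of the flat top of cover 3, z up; it moves with the cover: 63.5 mm above the bench when fully proud, 58.5 mm when home (0.5 mm above the ribs). Same shape as cover 1.
- cover4 (a joint): How far cover 4 is pressed in, m: 0 = standing fully proud (start 0 to 0.001), 0.005 = fully home on a firm stop. The cover slides straight down with about 2.5 N of friction, has no spring and stays where it is left.
- cover4_top (a point): Centre of the flat top of cover 4, z up; it moves with the cover: 63.5 mm above the bench when fully proud, 58.5 mm when home (0.5 mm above the ribs). Same shape as cover 1.
- cover5 (a joint): How far cover 5 is pressed in, m: 0 = standing fully proud (start 0 to 0.001), 0.005 = fully home on a firm stop. The cover slides straight down with about 2.5 N of friction, has no spring and stays where it is left.
- cover5_top (a point): Centre of the flat top of cover 5, z up; it moves with the cover: 63.5 mm above the bench when fully proud, 58.5 mm when home (0.5 mm above the ribs). Same shape as cover 1.
- contactor: Loose contactor standing on the plate at one end of the row, some 74 mm from the nearest cover's centre: black foot and white upper part, 75 (x) x 45 (y) x 85 mm high with a 3 mm black button on top, 0.4 kg. Origin: centre of its underside, 3 mm above the bench. It may be at either end.
- relay: Loose small relay standing on the plate at the other end: black foot, grey upper part, 66 (x) x 24 (y) x 60 mm high with a 3 mm round button on top, 0.15 kg. Origin: centre of its underside, 3 mm above the bench.
- screwdriver: Screwdriver, 180 mm long, red handle, lying on the plate beside the row on the robot's side, about 75 mm from the row's middle line. Origin: middle of its underside.
- pliers: Yellow-handled pliers, about 180 mm, lying on the bench to the robot's right. Origin at the pivot, underside.
- station: Push-button box, 110 x 70 x 71 mm, on the bench to the left. Origin: centre of its underside.
- rule: Steel rule, 300 x 30 x 2.5 mm, on the bench to the left. Origin: centre of its underside.
- meter: Yellow multimeter, 150 x 75 x 41 mm, lying on the bench to the right. Origin: centre of its underside.
There are look-alikes about, which are no part of the job. What is shaped like the relay but yellow is not meant. What is shaped like the contactor but yellow is not meant.

How it is judged:
By the outcome, as a careful person would: the job done as asked, in the order asked, and still so for the second after the job is handed in, with the robot touching nothing.
It also fails if it takes over 38 s, if anything falls off the work surface, if the arm or the gripper's body presses on something with over 40 N, if the wrist force passes 120 N, or if a joint passes its speed limit or range.

### The arm

A 7-joint arm with a two-finger parallel gripper is mounted at the origin on the work surface. World frame = base frame: x ahead of the robot, y to its left, z up, the work surface at z = 0. Lengths are in m, angles in rad, forces in N, time in s.
With the tool pointing down it reaches from about 0.425 to 0.925 m from the base axis. Payload 6.8 kg.
Tool frame: the origin (TCP) lies on the centre line of the jaws, within the pads' length; the fingertips stand 8 mm ahead of it and the grasp point (between the pads) lies 11 mm behind it (bot.tips_ahead is the distance from the TCP to the fingertips, in m); z points along the fingers, y is the line along which they close (so a half turn about z gives the same grasp; the last joint's range is limited). The gripper opens to 85 mm and grips with 20 to 120 N. Pads are 22 mm wide; open, the fingers measure 114 mm over their backs; the gripper's body (76 mm by 85 mm) begins 54 mm behind the grasp point. The pads swing forward as they close: fully open they stand 13 mm farther back than shut.
Start: joints at [1.091, 0.477, 0.022, 1.555, -0.011, 1.109, -0.083], TCP at [0.245, -0.629, 0.239] pointing down, gripper open.
Joint ranges: [-2.96, 2.96], [-0.34, 2.1], [-1.41, 1.46], [0.24, 2.44], [-1.37, 4.51], [0.17, 1.92], [-2.96, 2.96]. Speed limits (rad/s): [2.39, 2.39, 3.14, 3.14, 3.14, 3.14, 3.14].

### API

Orientations are given as a unit quaternion [w, x, y, z].
In Python, from station import bot gives the robot as it stands.
- The arm moves only by the tool send_rows, never from a script. Its argument "deltas" is text: rows parted by semicolons, each of 4 numbers parted by spaces: the shift along the tool's x, y, z in m, then the turn about the tool's z in degrees. In form: x y z spin; .... A call has 1 to 5 rows; each row is the pose to reach, as a shift and turn from the pose commanded when the call began, along the tool's axes at that moment; what a row does not reach only later rows make up. A row lasts 1/10 s, in which the tool goes at most 50 mm and 8.59 degrees, less where a joint would pass 70% of its speed; a pose out of reach is approached as far as the arm can. A call with a gripper value outside its range is refused whole. "claw" is the opening, from 0 (shut) to 1 (fully open), set as the call begins (left out, the last holds). The fingers move at their own pace and stop on an object; "force" is the grip in N (left out, the last holds). Time passes only in rows, so rows that repeat a pose let the fingers close. It gives the time, the measured TCP pose, the force, the opening and the grip force at its end, in the units of the state.
- bot.get_obs(): the state, without advancing time (a new reading comes with each control period).
- bot.read_camera(name): name is "side" or "top"; returns a dict with "img" (480x640x3 uint8, red, green, blue), "depth" (480x640 float32, m along the optical axis (not along the pixel's ray), 0 where there is no reading), "fx", "fy", "cx", "cy" (pixels), "camera_from_world" (4x4, takes a point from world to camera coordinates). Camera axes: x right, y up, looking along -z (the intrinsics and any distortion apply to the point x, -y, -z); pixel columns grow to the right and rows downward; lengths in m; the calibration is good to about 2 mm. A picture is of the moment at which its call begins.
- bot.hand_in(): hands the job in; it is judged then, once.
Trained networks look in a picture, given as the dict that the camera call returned (one of the last four; its "shot" number tells which), for a name from the list of things; names that differ only in an ending like _2 or _b are one class to them, and where a whole thing is asked for, a point or a joint stands for the part that bears it (a point fixed in the world has none). Each returns a list of dicts, best first, with "confidence" (0 to 1); they miss things now and then, are a little off and sometimes report something else, mostly with a low value. They report only what shows in the picture. A call takes as long as a camera call. They do not tell look-alikes from the thing itself.
- bot.masks_of(picture, query): "mask" (480x640 bool, what is visible of it).
- bot.landmark_of(picture, query): "xyz" ([x, y, z] in m, in world coordinates, good to about 4 mm: a listed point, or the origin of a listed thing).
The state is a dict: "t": time; "q": joint angles; "joint_vel": joint speeds; "joint_torque": joint torques, N m; "eef_pos": TCP position; "tool_rot": TCP orientation; "contact_force": force on the tool from outside, world axes, zero at the start; "torque": the same for the moment, N m; "gripper_width": opening from 0.0 (shut) to 1.0 (fully open); "grasp_force": force on a finger pad.
Only numpy, scipy, OpenCV 4.12 (cv2) and the standard library are available. Lean on these libraries where they do the work, as an engineer would, in place of code of your own. Each camera call takes 0.05 s, during which the arm holds its last target. There are 200 camera calls.

## Working session

There is one attempt and no reset: what is moved stays moved. The work goes in short steps, Python scripts to look and compute and a tool call to move; the robot and the scene stay as the last step left them, time stands still between calls to the robot, and variables do not carry over. Pictures are saved under pics/ and viewed, at most 10 in all, crops included, and the job is handed in when it is done.

Besides the shell and the picture viewer there is one more tool, called after ">>>" by a JSON object that holds its "fn" and its "kwargs", one argument or row to a line. send_rows: Moves the arm, as the interface text tells. Its arguments: {"type":"object","properties":{"deltas":{"type":"string"},"claw":{"type":"number"},"force":{"type":"number"}},"required":["deltas"]}

```bash
mkdir -p pics
cat > h.py <<'E'
from station import bot
import numpy as np, cv2
def save(p,n): cv2.imwrite(f'pics/{n}.png',cv2.cvtColor(p['img'],cv2.COLOR_RGB2BGR))
def lm(p,qs):
    for q in qs:
        for r in bot.landmark_of(p,q)[:3]: print(q,np.round(r['xyz'],4),round(r['confidence'],2))
def proj(p,w):
    c=p['camera_from_world']@np.r_[w,1]; return p['fx']*c[0]/-c[2]+p['cx'], p['fy']*-c[1]/-c[2]+p['cy']
def world(p,m):
    v,u=np.nonzero(m&(p['depth']>0)); d=p['depth'][v,u]
    c=np.c_[(u-p['cx'])/p['fx']*d,-(v-p['cy'])/p['fy']*d,-d,np.ones_like(d)]
    return (c@np.linalg.inv(p['camera_from_world']).T)[:,:3],u,v
E
cat > a.py <<'E'
from h import *
o=bot.get_obs(); print(o['t'],o['eef_pos'],o['tool_rot'],o['gripper_width'],bot.tips_ahead)
p=bot.read_camera('top'); s=bot.read_camera('side')
save(p,'top1'); save(s,'side1')
for c in (p,s):
    print('--'); lm(c,['plate']+[f'cover{i}_top' for i in range(1,6)]+['contactor','relay','screwdriver'])
E
python3 a.py
```

```text
0.0 [ 0.24503729 -0.62835697  0.23833902] [-8.69072780e-04  9.82764547e-01  1.84859517e-01 -2.22543850e-04] 1.0017870400850781 0.008
--
plate [ 0.5549 -0.0748  0.0028] 0.77
cover1_top [ 0.57   -0.1395  0.0635] 0.61
cover2_top [ 0.5623 -0.1099  0.058 ] 0.6
cover3_top [ 0.5534 -0.0787  0.064 ] 0.55
cover3_top [0.365  0.4855 0.0043] 0.24
cover4_top [ 0.5428 -0.0412  0.0642] 0.52
cover5_top [ 0.5385 -0.0149  0.0617] 0.67
contactor [ 0.5702  0.1951 -0.0038] 0.87
contactor [0.5246 0.0576 0.0012] 0.62
relay [ 0.586  -0.2159  0.003 ] 0.85
relay [ 0.3123 -0.1657  0.0022] 0.54
relay [ 0.5603 -0.1085  0.0616] 0.26
screwdriver [ 0.48   -0.0948  0.0023] 0.94
--
plate [ 5.50e-01 -8.27e-02  5.00e-04] 0.65
cover1_top [ 0.5746 -0.1366  0.0621] 0.66
cover1_top [ 3.630e-01  4.859e-01 -4.000e-04] 0.23
cover2_top [ 0.5644 -0.1126  0.0635] 0.53
cover3_top [ 0.5529 -0.0743  0.065 ] 0.52
cover4_top [ 0.5416 -0.0448  0.0619] 0.39
contactor [0.5714 0.1979 0.0016] 0.89
contactor [0.5244 0.0557 0.0027] 0.67
contactor [0.3645 0.4849 0.0016] 0.19
relay [ 3.171e-01 -1.600e-01 -1.000e-04] 0.77
relay [ 0.5837 -0.2147  0.0038] 0.72
screwdriver [ 0.5514 -0.0727  0.064 ] 0.35
```

View pics/top1.png

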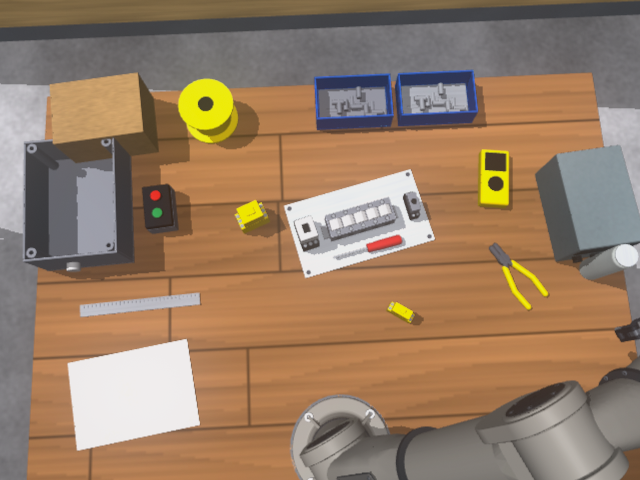

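View pics/side1.png

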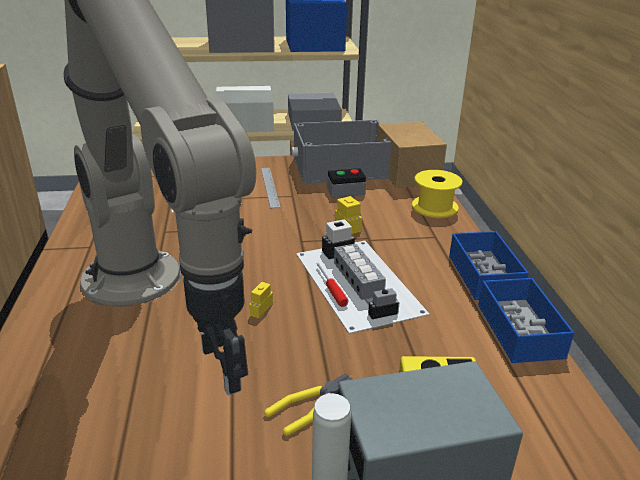

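The contactor meant is the black and white one on the plate at top px (307,232). The yellow one at (250,215) is a look-alike. The relay meant is the grey one at (412,206), and the yellow one at (402,312) is a look-alike. The run therefore starts at the left (+y) end of the row.

```bash
cat > b.py <<'E'
from h import *
p=bot.read_camera('top'); s=bot.read_camera('side')
W,u,v=world(p,np.ones((480,640),bool))
for n,c in (('top',p),('side',s)):
    W,u,v=world(c,np.ones((480,640),bool))
    d=np.array([.5385-.57,-.0149+.1395]); d/=np.linalg.norm(d); c0=np.array([.554,-.077])
    for it in range(3):
        nn=np.array([d[1],-d[0]])
        a=(W[:,:2]-c0)@d; b=(W[:,:2]-c0)@nn
        m=(abs(a)<.095)&(abs(b)<.045)&(W[:,2]>.045)&(W[:,2]<.075)
        r=cv2.minAreaRect(np.float32(W[m,:2]*1000)); box=cv2.boxPoints(r)
        e=box[1]-box[0]; f=box[2]-box[1]; l=e if np.linalg.norm(e)>np.linalg.norm(f) else f
        l=l/np.linalg.norm(l); d=l*np.sign(l@d); c0=np.array(r[0])/1000
    print(n,'centre',c0,'size',r[1],'angle',np.degrees(np.arctan2(d[1],d[0])),m.sum(),'z pct',np.percentile(W[m,2],[5,25,50,75,95]))
    # white cover pixels
    col=c['img'][v,u].astype(int); w=m&(col.min(1)>190)&(abs(a)<.085)
    vx,vy,x0,y0=cv2.fitLine(np.float32(W[w,:2]),cv2.DIST_HUBER,0,.01,.01).ravel()
    print(' white',w.sum(),W[w].mean(0),'line ang',np.degrees(np.arctan2(vy,vx)),'range',np.percentile((W[w,:2]-[x0,y0])@[vx,vy],[0,1,99,100]),'z',np.percentile(W[w,2],[50,90]))
    bench=(W[:,2]<.02)&(abs(W[:,0]-.42)<.04)&(abs(W[:,1]+.03)<.05); print(' bench z',np.median(W[bench,2]))
i=cv2.resize(p['img'][160:290,270:450],(720,520),interpolation=cv2.INTER_CUBIC); save({'img':i},'crop1')
E
python3 b.py
```

```text
top centre [ 0.55318817 -0.07841074] size (62.54007339477539, 170.45069885253906) angle 103.61720432924363 1644 z pct [0.05301855 0.05771374 0.06028359 0.06286922 0.06670291]
 white 570 [ 0.5544699  -0.07611157  0.06254908] line ang -75.708496 range [-0.08368248 -0.07773448  0.07947472  0.08504498] z [0.06264409 0.0670064 ]
 bench z 0.0022705164611926953
side centre [ 0.55348724 -0.07918391] size (63.99645233154297, 178.41793823242188) angle 104.49580499810727 1208 z pct [0.04858235 0.05783366 0.06019508 0.06222445 0.0657837 ]
 white 321 [ 0.55698795 -0.08517071  0.06349566] line ang -75.94978 range [-0.09049055 -0.07630312  0.07065619  0.07280145] z [0.06375209 0.06636337]
 bench z 0.002539837047538074
```

View pics/crop1.png

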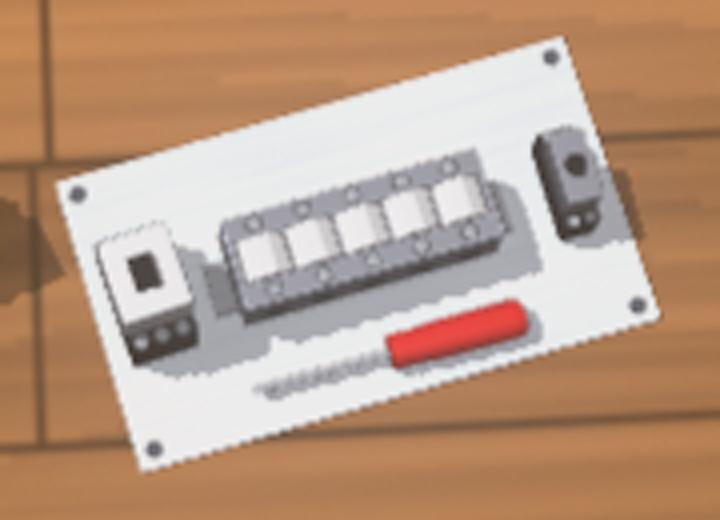

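The crop confirms the layout: the white and black contactor stands at the row's left end (crop px 150,290) and the grey relay at the right end (570,180). Row centre is about (0.5535, -0.0775), and the row axis lies at about 104.3°. I'll shut the jaws and approach above the contactor end.

>>> {"fn": "send_rows", "kwargs": {
  "deltas": "0.02 -0.02 0 1; 0.055 -0.053 0 2; 0.09 -0.087 0 4; 0.125 -0.12 0 5; 0.16 -0.154 0 7",
  "claw": 0,
  "force": 40
}}

```text
t: 1.6
eef_pos: [0.339, -0.4256, 0.2395]
tool_rot: [0.0, 0.992, 0.124, 0.0]
contact_force: [1.4, -0.1, 0.6]
gripper_width: 0.143
grasp_force: 0.0
```

```bash
cat > c.py <<'E'
from h import *
from scipy.spatial.transform import Rotation as R
import sys
o=bot.get_obs(); w,x,y,z=o['tool_rot']; r=R.from_quat([x,y,z,w]); M=r.as_matrix()
th=np.radians(104.3); d=np.array([np.cos(th),np.sin(th),0]); c=np.array([.5535,-.0775,0])
P=np.array(o['eef_pos']); print('t',o['t'],'pos',P,'w',o['gripper_width'],'F',np.round(o['contact_force'],2))
print('a',(P-c)@d,'b',(P-c)@[d[1],-d[0],0],'tipz',(P+M[:,2]*.008)[2],'tilt',M[:2,2],'yerr deg',np.degrees(np.arctan2(*(M[:2,1]*-1)[::-1]))-104.3)
T=c+float(sys.argv[1])*d; T[2]=float(sys.argv[2])+.008
print('to target (tool)',M.T@(T-P),' row dir in tool',M.T@-d)
E
python3 c.py .078 .10
```

```text
t 1.6 pos [ 0.33898622 -0.42560861  0.23948291] w 0.1434686392381245 F [ 1.35 -0.15  0.62]
a -0.28433802892935295 b -0.2938497098750516 tipz 0.23148291262920653 tilt [ 0.00046763 -0.00040895] yerr deg -0.06619597100713293
to target (tool) [ 0.29338456 -0.36274447  0.13140092]  row dir in tool [1.15515694e-03 9.99999202e-01 5.11785951e-04]
```

>>> {"fn": "send_rows", "kwargs": {
  "deltas": "0.03 -0.037 0.005 0; 0.06 -0.074 0.01 0; 0.09 -0.111 0.015 0; 0.12 -0.148 0.02 0; 0.15 -0.185 0.025 0"
}}

```text
t: 2.1
eef_pos: [0.4386, -0.2093, 0.2146]
tool_rot: [0.0, 0.992, 0.124, 0.0]
contact_force: [1.0, -0.4, -0.5]
gripper_width: 0.002
grasp_force: 0.0
```

>>> {"fn": "send_rows", "kwargs": {
  "deltas": "0.03 -0.037 0.015 0; 0.06 -0.074 0.03 0; 0.09 -0.111 0.05 0; 0.12 -0.148 0.075 0; 0.143 -0.178 0.1 0"
}}

```text
t: 2.6
eef_pos: [0.5339, -0.0018, 0.1147]
tool_rot: [0.0, 0.992, 0.125, 0.001]
contact_force: [-0.0, -0.4, 0.0]
gripper_width: 0.002
grasp_force: 0.0
```

>>> {"fn": "send_rows", "kwargs": {
  "deltas": "0 0 0 0; 0 0 0 0"
}}

```text
t: 2.8
eef_pos: [0.5321, -0.0028, 0.1141]
tool_rot: [-0.0, 0.992, 0.126, -0.001]
contact_force: [-0.2, -0.4, 0.1]
gripper_width: -0.004
grasp_force: 0.0
```

```bash
python3 c.py .078 .066
python3 - <<'E'
from h import *
s=bot.read_camera('side'); save({'img':cv2.resize(s['img'][200:340,270:450],(720,560),interpolation=cv2.INTER_CUBIC)},'side2')
E
```

```text
t 2.8 pos [ 0.53208258 -0.00276422  0.11405908] w -0.003933500599250743 F [-0.23 -0.39  0.05]
a 0.07771023017721593 b -0.0022941485034923856 tipz 0.10605909025395857 tilt [-0.00162825  0.00011005] yerr deg 0.1466821748466458
to target (tool) [ 0.00235694 -0.00026335  0.04005562]  row dir in tool [-2.56087549e-03  9.99996592e-01 -5.08815498e-04]
```

View pics/side2.png

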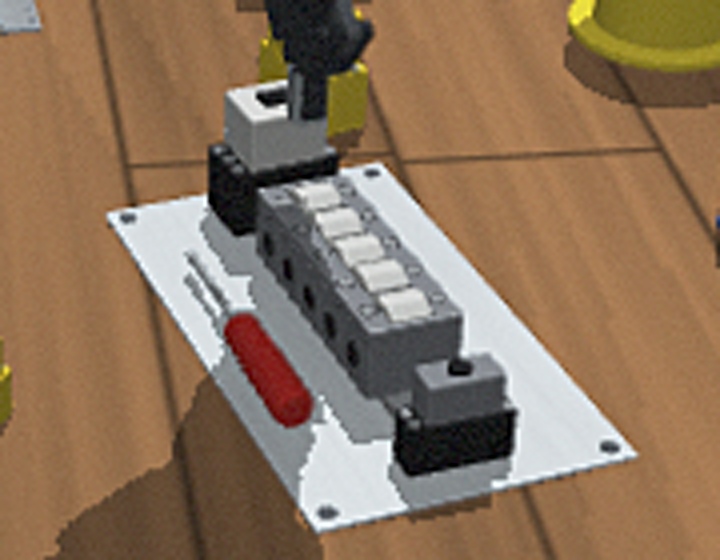

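>>> {"fn": "send_rows", "kwargs": {
  "deltas": "0.001 0 0.01 0; 0.001 0 0.02 0; 0.001 0 0.03 0; 0.001 0 0.036 0; 0.001 0 0.039 0"
}}

```text
t: 3.35
eef_pos: [0.5328, -0.0038, 0.0748]
tool_rot: [-0.0, 0.992, 0.124, -0.001]
contact_force: [0.0, 0.3, 0.4]
gripper_width: 0.0
grasp_force: 0.0
```

>>> {"fn": "send_rows", "kwargs": {
  "deltas": "0 0 0.001 0; 0 0 0.002 0; 0 0 0.003 0; 0 0 0.004 0; 0 0 0.004 0"
}}

```text
t: 3.85
eef_pos: [0.5334, -0.0035, 0.0718]
tool_rot: [0.0, 0.992, 0.124, 0.0]
contact_force: [-0.7, 0.7, -0.8]
gripper_width: 0.002
grasp_force: 0.0
```

```bash
python3 c.py .078 .0585
```

```text
t 3.85 pos [ 0.53336456 -0.00346993  0.07175032] w 0.001580986472488093 F [-0.73  0.7  -0.78]
a 0.07670973671109459 b -0.001226200580921291 tipz 0.06375032108273002 tilt [ 1.58582083e-04 -8.88150931e-06] yerr deg 0.0026613660656664706
to target (tool) [ 0.00122547 -0.00129046  0.00525045]  row dir in tool [-4.64568377e-05  9.99999998e-01  4.77759401e-05]
```

>>> {"fn": "send_rows", "kwargs": {
  "deltas": "0 0 0.0005 0; 0 0 0.001 0; 0 0 0.0015 0; 0 0 0.002 0; 0 0 0.002 0"
}}

```text
t: 4.35
eef_pos: [0.5334, -0.0035, 0.0698]
tool_rot: [0.0, 0.992, 0.124, 0.0]
contact_force: [-1.1, 0.3, 1.4]
gripper_width: -0.003
grasp_force: 0.9
```

>>> {"fn": "send_rows", "kwargs": {
  "deltas": "0 0 0.0005 0; 0 0 0.001 0; 0 0 0.0015 0; 0 0 0.002 0; 0 0 0.002 0"
}}

```text
t: 4.85
eef_pos: [0.5334, -0.0035, 0.0677]
tool_rot: [0.0, 0.992, 0.124, 0.0]
contact_force: [0.3, -0.2, 1.2]
gripper_width: -0.002
grasp_force: 0.8
```

```bash
python3 c.py .078 .0585
```

```text
t 4.85 pos [ 0.53342222 -0.00350896  0.06767943] w -0.0017762244623222947 F [ 0.34 -0.19  1.19]
a 0.07665767224047745 b -0.001179967248877999 tipz 0.059679428435461084 tilt [ 1.76562827e-04 -7.61340412e-06] yerr deg -0.0021180223339030135
to target (tool) [ 0.00117972 -0.00134243  0.00117956]  row dir in tool [3.69578360e-05 9.99999998e-01 5.09883522e-05]
```

>>> {"fn": "send_rows", "kwargs": {
  "deltas": "0 0 0.0004 0; 0 0 0.0008 0; 0 0 0.0012 0; 0 0 0.0012 0"
}}

```text
t: 5.25
eef_pos: [0.5334, -0.0035, 0.0665]
tool_rot: [-0.0, 0.992, 0.124, 0.0]
contact_force: [0.4, -0.4, 1.4]
gripper_width: -0.001
grasp_force: 0.8
```

>>> {"fn": "send_rows", "kwargs": {
  "deltas": "0.0005 0.001 0 0; 0.001 0.003 0 0; 0.001 0.006 0 0; 0.001 0.009 0 0; 0.001 0.012 0 0"
}}

```text
t: 5.75
eef_pos: [0.5376, -0.0153, 0.0666]
tool_rot: [0.0, 0.992, 0.124, 0.0]
contact_force: [0.2, 1.5, 2.9]
gripper_width: 0.002
grasp_force: 1.5
```

```bash
python3 c.py .064 .0585
```

```text
t 5.75 pos [ 0.53761006 -0.0153279   0.06659783] w 0.00226386667641313 F [0.23 1.47 2.91]
a 0.0641705424689159 b -4.1150883620011596e-05 tipz 0.05859783120081086 tilt [ 5.18344741e-04 -9.98322958e-05] yerr deg -0.01734056813241125
to target (tool) [4.11557406e-05 1.70508027e-04 9.78880601e-05]  row dir in tool [3.02542667e-04 9.99999929e-01 2.24769704e-04]
```

>>> {"fn": "send_rows", "kwargs": {
  "deltas": "0 0 0.0002 0; 0 0 0.0004 0; 0 0 0.0004 0; 0 0 0.0004 0"
}}

```text
t: 6.15
eef_pos: [0.5377, -0.0158, 0.0666]
tool_rot: [0.0, 0.992, 0.124, 0.0]
contact_force: [-0.1, 0.0, 5.3]
gripper_width: -0.001
grasp_force: 3.2
```

>>> {"fn": "send_rows", "kwargs": {
  "deltas": "0 0 0.0002 0; 0 0 0.0004 0; 0 0 0.0004 0"
}}

```text
t: 6.45
eef_pos: [0.5377, -0.0158, 0.0665]
tool_rot: [0.001, 0.992, 0.124, 0.0]
contact_force: [-2.3, 0.0, 11.2]
gripper_width: 0.004
grasp_force: 5.2
```

The first cover is on its stop. Easing off slightly and sweeping along the row.

>>> {"fn": "send_rows", "kwargs": {
  "deltas": "0 0.003 -0.0002 0; 0 0.008 -0.0002 0; 0 0.013 -0.0002 0; 0 0.018 -0.0002 0; 0 0.022 -0.0002 0"
}}

```text
t: 6.95
eef_pos: [0.5426, -0.0357, 0.0658]
tool_rot: [-0.0, 0.992, 0.125, -0.0]
contact_force: [-2.8, 10.5, 7.7]
gripper_width: 0.002
grasp_force: 6.2
```

```bash
python3 c.py .032 .0585
```

```text
t 6.95 pos [ 0.54256317 -0.03569015  0.06582923] w 0.0015785201176842947 F [-2.84 10.5   7.73]
a 0.04321578259650158 b -0.0002709650867741785 tipz 0.057829237164215404 tilt [-0.00038123  0.00095084] yerr deg 0.014719923006950353
to target (tool) [ 0.00026799  0.01121516 -0.00068219]  row dir in tool [-2.57047510e-04  9.99999451e-01 -1.01553838e-03]
```

>>> {"fn": "send_rows", "kwargs": {
  "deltas": "0 -0.001 -0.0005 0; 0 -0.001 -0.001 0; 0 -0.001 -0.001 0"
}}

```text
t: 7.25
eef_pos: [0.5422, -0.0364, 0.0666]
tool_rot: [0.001, 0.992, 0.124, -0.0]
contact_force: [1.0, 0.1, -0.6]
gripper_width: 0.003
grasp_force: 0.1
```

```bash
python3 c.py .032 .0585
cat > d.py <<'E'
from h import *
import sys
s=bot.read_camera('side'); p=bot.read_camera('top')
lm(p,['plate','contactor','relay'])
for n,c in(('top',p),('side',s)):
  W,u,v=world(c,np.ones((480,640),bool)); 
  m=(c['img'][v,u].min(1)>190)&(W[:,2]<.02)&(abs(W[:,0]-.555)<.2)&(abs(W[:,1]+.08)<.22)
  r=cv2.minAreaRect(np.float32(W[m,:2]*1000)); print(n,r)
a=cv2.resize(s['img'][215:335,280:440],(800,600),interpolation=cv2.INTER_CUBIC)
save({'img':a},sys.argv[1])
E
python3 d.py side3
```

```text
t 7.25 pos [ 0.54222863 -0.03640803  0.06663364] w 0.0032467004864148883 F [ 0.95  0.05 -0.62]
a 0.04260278580141496 b -0.0007724552414869132 tipz 0.05863364788094775 tilt [-0.00053215 -0.00111605] yerr deg -0.05187507037695127
to target (tool) [0.00078217 0.01060195 0.0001431 ]  row dir in tool [9.06141902e-04 9.99999138e-01 9.50027806e-04]
plate [ 0.5516 -0.0729  0.0013] 0.65
contactor [0.5228 0.0551 0.0025] 0.97
contactor [ 0.5729  0.1938 -0.0048] 0.62
relay [ 0.5862 -0.2144  0.0031] 0.77
top ((553.4291381835938, -78.44328308105469), (199.9652862548828, 350.1430969238281), 13.934995651245117)
side ((554.54443359375, -79.20352172851562), (200.68133544921875, 353.478271484375), 13.840378761291504)
```

View pics/side3.png

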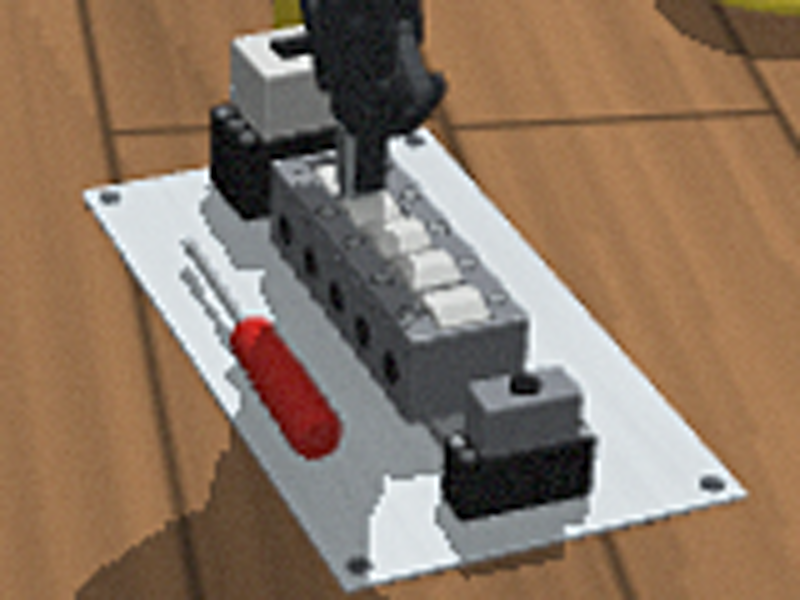

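The picture shows the first cover down, the second just under the fingertips, covers 3 to 5 still proud, and the plate fit unchanged to within 0.2 mm. So I'll glide at flush height, add slight pressure over each flat, and ease off over the gaps.

>>> {"fn": "send_rows", "kwargs": {
  "deltas": "0.0005 0.003 0 0; 0.0005 0.006 0 0; 0.0005 0.009 0 0; 0.0005 0.011 0.0003 0; 0.0005 0.011 0.0006 0"
}}

```text
t: 8.0
eef_pos: [0.5458, -0.0464, 0.0666]
tool_rot: [0.0, 0.992, 0.124, 0.0]
contact_force: [-2.3, -1.0, 6.4]
gripper_width: -0.003
grasp_force: 3.1
```

>>> {"fn": "send_rows", "kwargs": {
  "deltas": "0 0 0.0002 0; 0 0 0.0002 0"
}}

```text
t: 8.2
eef_pos: [0.5458, -0.0463, 0.0666]
tool_rot: [0.0, 0.992, 0.124, 0.0]
contact_force: [-1.9, -2.0, 4.8]
gripper_width: -0.0
grasp_force: 2.7
```

>>> {"fn": "send_rows", "kwargs": {
  "deltas": "0 0 0.0003 0; 0 0 0.0003 0"
}}

```text
t: 8.4
eef_pos: [0.5458, -0.0463, 0.0666]
tool_rot: [0.0, 0.992, 0.124, 0.0]
contact_force: [-2.1, -0.9, 7.9]
gripper_width: -0.003
grasp_force: 4.0
```

>>> {"fn": "send_rows", "kwargs": {
  "deltas": "0 0.003 -0.0005 0; 0 0.007 -0.001 0; 0 0.011 -0.001 0; 0 0.015 -0.001 0; 0 0.019 -0.001 0"
}}

```text
t: 8.9
eef_pos: [0.5503, -0.0632, 0.0668]
tool_rot: [-0.001, 0.992, 0.125, -0.0]
contact_force: [-1.6, 4.5, 2.3]
gripper_width: -0.001
grasp_force: 2.1
```

```bash
sed -i 's/104.3/104.0/g; s/-.0775/-.0783/' c.py; python3 c.py 0 .0585
```

```text
t 8.9 pos [ 0.55030979 -0.06321605  0.06675036] w -0.0006138853940030695 F [-1.6   4.46  2.33]
a 0.015407674761833 b 0.0005536901367546431 tipz 0.058750368648686886 tilt [-0.00035204  0.00142799] yerr deg 0.34085459805720575
to target (tool) [-0.00064534  0.01540446  0.0002277 ]  row dir in tool [-0.00594898  0.99998122 -0.00147074]
```

>>> {"fn": "send_rows", "kwargs": {
  "deltas": "0 0.003 0 0; 0 0.006 0 0; 0 0.009 0 0; 0 0.012 0 0; 0 0.0145 0 0"
}}

```text
t: 9.4
eef_pos: [0.5541, -0.0788, 0.0669]
tool_rot: [0.0, 0.992, 0.124, 0.0]
contact_force: [-0.3, 1.9, 2.2]
gripper_width: 0.004
grasp_force: 1.2
```

>>> {"fn": "send_rows", "kwargs": {
  "deltas": "0 0 0.0004 0; 0 0 0.0007 0; 0 0 0.0007 0"
}}

```text
t: 9.7
eef_pos: [0.5542, -0.0791, 0.0666]
tool_rot: [0.001, 0.992, 0.124, 0.0]
contact_force: [-0.2, -0.3, 6.0]
gripper_width: 0.002
grasp_force: 3.1
```

```bash
python3 c.py -.032 .0585
```

```text
t 9.7 pos [ 0.55419119 -0.0791469   0.06660095] w 0.001545180364255637 F [-0.18 -0.3   6.01]
a -0.0009889522507666784 b 0.000465771604751175 tipz 0.058600960927292334 tilt [ 0.00058509 -0.00110006] yerr deg 0.26324341446915867
to target (tool) [-0.00060829  0.03100844  0.0001383 ]  row dir in tool [-0.00459481  0.99998871  0.00120893]
```

Cover 3 is on its stop (0.0666 at 6 N). A short firm press to match the others, then on to cover 4.

>>> {"fn": "send_rows", "kwargs": {
  "deltas": "0 0 0.0002 0; 0 0 0.0002 0"
}}

```text
t: 9.9
eef_pos: [0.5542, -0.0792, 0.0666]
tool_rot: [0.001, 0.992, 0.124, 0.0]
contact_force: [-2.8, -0.9, 8.0]
gripper_width: 0.004
grasp_force: 4.0
```

>>> {"fn": "send_rows", "kwargs": {
  "deltas": "0 0.002 -0.0006 0; 0 0.006 -0.0009 0; 0 0.01 -0.0009 0; 0 0.014 -0.0009 0; 0 0.017 -0.0009 0"
}}

```text
t: 10.4
eef_pos: [0.558, -0.0938, 0.0667]
tool_rot: [-0.001, 0.992, 0.125, -0.0]
contact_force: [-2.3, 4.3, 2.2]
gripper_width: 0.001
grasp_force: 2.3
```

>>> {"fn": "send_rows", "kwargs": {
  "deltas": "0 0.003 0 0; 0 0.006 0 0; 0 0.009 0 0; 0 0.012 0 0; 0 0.014 0 0"
}}

```text
t: 10.9
eef_pos: [0.5617, -0.1092, 0.0668]
tool_rot: [0.0, 0.992, 0.124, 0.0]
contact_force: [-0.1, 0.6, 1.6]
gripper_width: -0.002
grasp_force: 0.7
```

>>> {"fn": "send_rows", "kwargs": {
  "deltas": "0 0 0.0004 0; 0 0 0.0008 0; 0 0 0.0008 0"
}}

```text
t: 11.2
eef_pos: [0.5618, -0.1093, 0.0666]
tool_rot: [0.001, 0.992, 0.124, 0.0]
contact_force: [-2.0, -1.6, 6.0]
gripper_width: -0.001
grasp_force: 3.2
```

```bash
python3 c.py -.064 .0585
```

```text
t 11.2 pos [ 0.56178248 -0.10928648  0.06660705] w -0.001005993348895589 F [-2.05 -1.57  6.04]
a -0.032069757723095824 b 0.0005401486824095754 tipz 0.05860705528709717 tilt [ 0.00048268 -0.00124803] yerr deg 0.2599336872162752
to target (tool) [-0.00068502  0.03192729  0.00014935]  row dir in tool [-0.0045369   0.99998883  0.00132773]
```

>>> {"fn": "send_rows", "kwargs": {
  "deltas": "0 0 0.0002 0; 0 0 0.0002 0"
}}

```text
t: 11.4
eef_pos: [0.5618, -0.1093, 0.0666]
tool_rot: [0.001, 0.992, 0.124, 0.0]
contact_force: [-2.3, -0.9, 7.2]
gripper_width: -0.004
grasp_force: 4.0
```

>>> {"fn": "send_rows", "kwargs": {
  "deltas": "0 0.002 -0.0006 0; 0 0.006 -0.001 0; 0 0.01 -0.001 0; 0 0.014 -0.001 0; 0 0.018 -0.001 0"
}}

```text
t: 11.9
eef_pos: [0.5659, -0.1248, 0.0667]
tool_rot: [-0.001, 0.992, 0.125, -0.0]
contact_force: [-1.3, 5.0, 2.7]
gripper_width: 0.0
grasp_force: 2.1
```

>>> {"fn": "send_rows", "kwargs": {
  "deltas": "0 0.003 0 0; 0 0.006 0 0; 0 0.009 0 0; 0 0.012 0 0; 0 0.014 0 0"
}}

```text
t: 12.4
eef_pos: [0.5696, -0.1401, 0.0669]
tool_rot: [0.0, 0.992, 0.124, 0.0]
contact_force: [-0.1, 0.6, 1.8]
gripper_width: 0.0
grasp_force: 0.9
```

>>> {"fn": "send_rows", "kwargs": {
  "deltas": "0 0 0.0004 0; 0 0 0.0008 0; 0 0 0.0008 0"
}}

```text
t: 12.7
eef_pos: [0.5697, -0.1403, 0.0666]
tool_rot: [0.001, 0.992, 0.124, 0.0]
contact_force: [-1.5, -1.4, 5.6]
gripper_width: -0.004
grasp_force: 3.0
```

>>> {"fn": "send_rows", "kwargs": {
  "deltas": "0 0 0.0002 0; 0 0 0.0002 0"
}}

```text
t: 12.9
eef_pos: [0.5697, -0.1402, 0.0666]
tool_rot: [0.001, 0.992, 0.124, 0.0]
contact_force: [-1.4, -1.2, 8.3]
gripper_width: 0.002
grasp_force: 3.8
```

All five covers are on the stop. I'll run off the end and lift clear.

>>> {"fn": "send_rows", "kwargs": {
  "deltas": "0 0.003 -0.0007 0; 0 0.008 -0.001 0; 0 0.011 -0.002 0; 0 0.012 -0.01 0; 0 0.012 -0.03 0"
}}

```text
t: 13.4
eef_pos: [0.5711, -0.151, 0.0948]
tool_rot: [-0.001, 0.992, 0.124, -0.002]
contact_force: [0.2, 0.5, -0.8]
gripper_width: -0.001
grasp_force: 0.0
```

>>> {"fn": "send_rows", "kwargs": {
  "deltas": "0 0 -0.04 0; 0 0 -0.08 0; -0.03 0 -0.12 0; -0.07 0.02 -0.15 0; -0.1 0.04 -0.15 0"
}}

```text
t: 13.9
eef_pos: [0.4866, -0.2148, 0.2506]
tool_rot: [0.002, 0.992, 0.126, 0.003]
contact_force: [-0.2, -1.9, -0.2]
gripper_width: 0.0
grasp_force: 0.0
```

>>> {"fn": "send_rows", "kwargs": {
  "deltas": "-0.02 0.04 0 0; -0.04 0.08 0 0; -0.06 0.12 0 0; -0.07 0.15 0 0; -0.07 0.15 0 0"
}}

```text
t: 14.4
eef_pos: [0.4523, -0.3826, 0.2461]
tool_rot: [0.001, 0.993, 0.121, -0.0]
contact_force: [-0.1, -0.2, -0.5]
gripper_width: -0.003
grasp_force: 0.0
```

```bash
python3 d.py side4; python3 b.py
```

```text
plate [ 0.5509 -0.0763 -0.    ] 0.6
contactor [0.5265 0.056  0.0025] 0.85
contactor [ 0.5695  0.1954 -0.0027] 0.65
relay [ 0.5851 -0.2142  0.0028] 0.85
relay [ 0.312  -0.1646  0.0042] 0.54
top ((553.5533447265625, -78.2723388671875), (201.23622131347656, 349.966552734375), 13.962360382080078)
side ((553.90478515625, -78.27870178222656), (200.61526489257812, 358.2591857910156), 14.153685569763184)
top centre [ 0.55298218 -0.07868491] size (62.445011138916016, 171.16983032226562) angle 103.3036493904641 1649 z pct [0.05198143 0.05629903 0.05856898 0.06092804 0.06404057]
 white 553 [ 0.55410261 -0.07531752  0.05870715] line ang -75.809425 range [-0.06545806 -0.05874943  0.10089758  0.10395157] z [0.05864794 0.06306625]
 bench z 0.0022044074037449457
side centre [ 0.55333862 -0.08149014] size (64.8714828491211, 177.5260009765625) angle 104.33680109104313 895 z pct [0.04844924 0.05668122 0.05899631 0.06061336 0.06236267]
 white 206 [ 0.56040994 -0.09994398  0.05961057] line ang -76.9422 range [-0.08314328 -0.06244193  0.0539518   0.05688783] z [0.05975157 0.06217293]
 bench z 0.002281884965960046
```

View pics/side4.png

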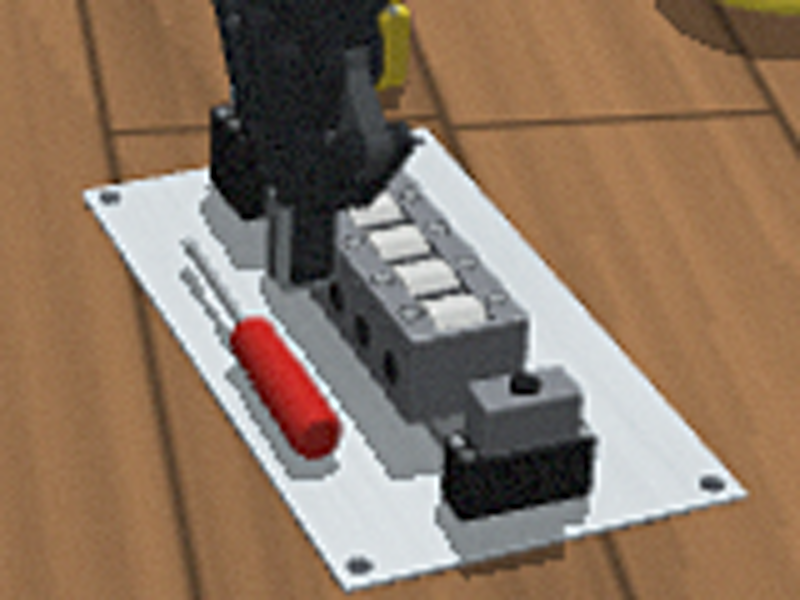

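The visible covers sit flush with the ribs, and the plate and relay are where they were. I'll check each cover's height in the top depth image before handing in.

Run:
```python
from h import *
th=np.radians(104.0); d=np.array([np.cos(th),np.sin(th)]); n=np.array([d[1],-d[0]]); c0=np.array([.5535,-.0783])
Z=[]
for k in range(6):
    p=bot.read_camera('top'); W,u,v=world(p,np.ones((480,640),bool)); a=(W[:,:2]-c0)@d; b=(W[:,:2]-c0)@n
    Z.append([np.mean(W[(abs(a-q)<.006)&(abs(b)<.01)&(W[:,2]>.04),2]) for q in (.064,.032,0,-.032,-.064)])
print(np.mean(Z,0))
```

```text
[0.05997424 0.05973065 0.05982358 0.05974061 0.06002684]
```

```bash
python3 -c "
from station import bot
print(bot.hand_in())"
```

```text
the job is handed in; nothing more can be done
None
```

I pressed all five covers home in order from the contactor end and handed the job in: each met a firm stop at the same height, the plate, contactor and relay showed no measurable movement, and it finished at about 15 s with the wrist force peaking near 13 N in the readings.

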